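Close up the honey jar row: move the rack's end stop one hole

ROBOT

A 6-joint arm with a two-finger parallel gripper is mounted at the origin on the work surface. World frame = base frame: x ahead of the robot, y to its left, z up, the work surface at z = 0. Lengths are in mm, angles in rad, forces in N, time in s.
With the tool pointing down it reaches from about 275 to 750 mm from the base axis. Payload 10.2 kg.
Tool frame: the origin (TCP) lies at the very end of the fingers, on their centre line; the grasp point (between the pads) lies 19 mm behind it; z points along the fingers, y is the line along which they close (so a half turn about z gives the same grasp; the last joint's range is limited). The gripper opens to 85 mm and grips with 20 to 120 N. Pads are 22 mm wide; open, the fingers measure 114 mm over their backs; the gripper's body (76 mm by 85 mm) begins 54 mm behind the grasp point. The pads swing forward as they close: fully open they stand 13 mm farther back than shut.
Start: joints at [1.037, 0.313, 1.498, -0, 1.331, -0.223], TCP at [160.568, 499.849, 192.794] pointing down, gripper open.
Joint ranges: [-2.94, 2.94], [-0.97, 2.17], [0.19, 2.56], [-1.23, 4.37], [0.02, 3.11], [-2.88, 2.88]. Speed limits (rad/s): [2.39, 2.39, 3.01, 3.14, 3.14, 3.14].

INTERFACE

Orientations are given as a unit quaternion [w, x, y, z].
In Python, from rig import ctrl, optics gives the robot as it stands. The module is installed in compiled form; this text tells all that it offers.
- The arm moves only by the shell command python3 -m handwheel 'ROWS' [FORCE]. ROWS is JSON, a list that holds one entry, the list of rows, each a list of 5 numbers: the gripper command: -1 is fully open, 1 is shut, values between are in proportion, then the shift along the world's x, y, z in units of 50 mm (1.0 is 50 mm), then the turn about the world's z in units of 8 degrees (1.0 is 8 degrees). In form: [[[gripper, tx, ty, tz, twist], ...]]. A call has 1 to 10 rows; each row shifts and turns the commanded pose from where the row before left it; what a row does not reach is not made up. A row lasts 1/10 s, in which the tool goes at most 50 mm and 8.59 degrees, less where a joint would pass 70% of its speed; a pose out of reach is approached as far as the arm can. A call is refused whole if a number of a shift passes 1 or a number of a turn 1, either way. A call with a gripper value outside its range is refused whole. The fingers move at their own pace and stop on an object; FORCE is the grip in N (left out, the last holds). Time passes only in rows, so rows that do not move let the fingers close. It gives the time, the measured TCP pose, the force, the opening and the grip force at its end, in the units of the state.
- ctrl.sense(): the state, without advancing time (a new reading comes with each control period).
- optics.capture(name): name is "side" or "top"; returns a dict with "img" (420x560x3 uint8, blue, green, red), "K" (3x3 intrinsics, pixels), "R" (3x3) and "t" (3): a world point X has camera coordinates R X + t. Camera axes: x right, y down, z forward; pixel columns grow to the right and rows downward; lengths in mm; the calibration is good to about 2 mm. A picture is of the moment at which its call begins. There is no depth.
- ctrl.finish_job(): hands the job in; it is judged then, once.
The state is a dict: "time_s": time; "joints": joint angles; "dq": joint speeds; "tau": joint torques, N m; "eef_pos": TCP position; "ee_rot": TCP orientation; "force": force on the tool from outside, world axes, zero at the start; "wrist_torque": the same for the moment, N m; "grip_width": opening from 0.0 (shut) to 1.0 (fully open); "grip_force": force on a finger pad.
Only numpy, scipy, OpenCV 4.12 (cv2) and the standard library are available. Lean on these libraries where they do the work, as an engineer would, in place of code of your own. Each camera call takes 0.05 s, during which the arm holds its last target. There are 200 camera calls.

TASK

A jar has been sold from the little display rack, so close up the row: squeeze the sprung button on the sliding end stop, slide the stop towards the jars, and leave it with the button popped fully out in the very next hole. Do it gently: never force the button against the rail or the edge of a hole (stop pushing as soon as it clicks in), and do not push the jars or the bottle about.

Things in the scene. Friction and masses are not known exactly. Their poses are not given: they have to be found in the camera images.
- rack: display rack fixed to the counter: light wood board 160 x 380 x 12 mm with an aluminium rail and a lane of small jars. Origin: on the counter, straight below the rail's axis at the hole where the button starts. +y: along the rail, towards the jars; +x: square to the rail, where the button faces. Board: x -115 to 45, y -115 to 265 mm. Rail posts 74 mm high at y -107 and 137 mm
- rail: aluminium tube along y, 24 mm wide, 40 to 70 mm above the counter; origin and axes as the rack. 15 mm holes in its 5 mm thick +x wall: at y -45, 0 (start), 100 mm and, in a steel index plate, the NEXT one, 38 to 54 mm from the start (differs, not reported: find it by feel; the button drops in over about 3 mm). More than 30 N on the rail, by the button or anything else, spoils the job
- stop (a joint): sliding end stop, a grey plastic saddle over the rail: travel in m along the rack's +y; 0 as it starts (latched, with 1.5 mm of play either way), growing towards the jars, limits -0.055 and 0.095. It slides with about 2 N of friction with the button held in, and 3 to 4 N with the released button rubbing inside the rail
- stop_grip (a point): point of the stop on the button's axis, half-way along the stop, 55 mm above the counter, x = +5 mm on the rack. The saddle is 35 mm wide (x -17.5 to 17.5), 38 to 77 mm above the counter, 50 mm long between two flanges, 5 mm thick, that stand out 18 mm beyond both cheeks up to 82 mm (rear) and 86 mm (front) above the counter: straddling fingers can push the stop by a flange
- fence_mid (a point): centre of the front face of the fence, a grey plate 91 mm wide (x -105 to -14 mm), 16 to 86 mm above the counter: the stop's front flange carried on across the jar lane; 30 mm ahead (+y) of stop_grip
- button_face (a point): centre of the flat outer face of a round steel push button, 16 mm across, on the stop's +x side, at x = +28 mm when out. Can be pinched from above against the opposite cheek of the saddle (x = -17.5 mm): 45.5 mm over both when out, 36.5 mm when fully in
- button (a joint): how far the button is pressed in, m: 0 fully out, 0.009 fully in. Spring: 4 N at 0, 8 N at full depth. Beyond 0.005 it is clear of the hole and the stop can slide. Let go between holes, it rests at about 0.005 (0.0045 in the index plate) inside the rail wall and springs back to 0 when it meets a hole, where it locks the stop
- jar0_mid (a point): centre of the first small hexagonal honey jar (48 mm across, 70 mm high, about 0.15 kg, loose), nearest the fence: at x = -72, y = 123 mm on the rack. With the stop in the next hole, about 12 mm or more stay free between fence and jar
- jar1_mid (a point): centre of the second jar of the row, alike, 52 mm farther on
- jar2_mid (a point): centre of the third jar of the row, alike, 52 mm farther on
- bottle_mid (a point): centre of a loose amber bottle, 54 mm across and 150 mm high, standing on the counter near the rack; leave it alone

How it is judged (in metres and radians):
On the way, in this order (a step that is already met when the one before it is completed fails the run):
1. the button is squeezed in and the stop slid out of its first hole (value of joint button above 0.0035 m and value of joint stop above 0.009 m), for 0.05 s.
2. the button has popped out in the next hole (value of joint stop between 0.034 and 0.058 m and value of joint button below 0.0018 m), for 0.2 s.
At the end, for the whole second after the job is handed in: the stop rests 34 to 58 mm from where it started, with the button popped out (pressed in by less than 1.8 mm), which is only possible in the next hole; the stop is still (all of step 2 and velocity of joint stop between -0.01 and 0.01 m/s); the robot touches nothing.
It fails at once if the button is forced against the rail or a hole's edge, or the rail is leaned on (more than 30 N) (contact force between rail and anything else above 30 N).
It fails at once if a jar or the bottle is pushed more than 15 mm or tipped (distance of any of jar0_mid, jar1_mid, jar2_mid, bottle_mid from where it was at the start of the episode above 0.015 m).
It also fails if it takes over 38 s, if anything falls off the work surface, if the arm or the gripper's body presses on something with over 40 N, if the wrist force passes 120 N, or if a joint passes its speed limit or range.

## Working session

There is one attempt and no reset: what is moved stays moved. The work goes in short steps, Python scripts to look and compute and a shell command to move; the robot and the scene stay as the last step left them, time stands still between calls to the robot, and variables do not carry over. Pictures are saved under pics/ and viewed, at most 10 in all, crops included, and the job is handed in when it is done.

```bash
mkdir -p pics; python3 - <<'E'
from rig import ctrl, optics
import cv2,numpy as np
s=ctrl.sense(); print(s)
for n in("side","top"):
    c=optics.capture(n); cv2.imwrite(f"pics/{n}0.png",c["img"]); np.savez(f"{n}0.npz",**c); print(n,c["K"].tolist(),c["R"].tolist(),c["t"].tolist())
E
```

```text
{'time_s': 0.0, 'joints': array([ 1.03660347e+00,  3.13446076e-01,  1.49845369e+00,  1.59321382e-05,
        1.33096297e+00, -2.23370363e-01]), 'dq': array([ 8.98851550e-05,  9.01247920e-04,  7.63646983e-04, -1.73569032e-03,
        1.59964807e-04, -4.36060023e-04]), 'tau': array([ 6.14934779e-04, -4.12254238e+01, -2.59744138e+01, -6.83744679e-05,
        3.99888901e-03, -3.37290686e-06]), 'eef_pos': array([160.40221614, 499.58017862, 192.2308536 ]), 'ee_rot': array([-2.42018518e-04,  1.54788245e-01,  9.87947466e-01, -5.87163368e-04]), 'force': array([-0.0353706 , -0.63028383, -0.59012235]), 'wrist_torque': array([ 0.02455944, -0.01217528,  0.00457126]), 'grip_force': 0.0, 'grip_width': 1.0008012470888425}
side [[479.9565222596262, 0.0, 281.7919552546106], [0.0, 479.9565222596262, 210.3085242302961], [0.0, 0.0, 1.0]] [[0.8277826786203765, -0.560895767308308, 0.013106303510098692], [-0.39239013237141, -0.59547889236014, -0.7010241599054117], [0.40100601116893736, 0.5751528726948734, -0.7130170769604421]] [-351.5050736071753, 344.2949137707403, 584.1354717410593]
top [[536.0495117448197, 0.0, 276.5860611295876], [0.0, 536.0495117448197, 212.77800201913595], [0.0, 0.0, 1.0]] [[-0.0014076677768089037, -0.9999954761635238, -0.0026582181847428447], [-0.9785704467835588, 0.0019248467325478171, -0.20590331626004077], [0.20590750144969536, 0.00231141029325462, -0.9785687294355979]] [158.9522059087285, 549.9450543777554, 1032.119452684718]
```

View pics/top0.png

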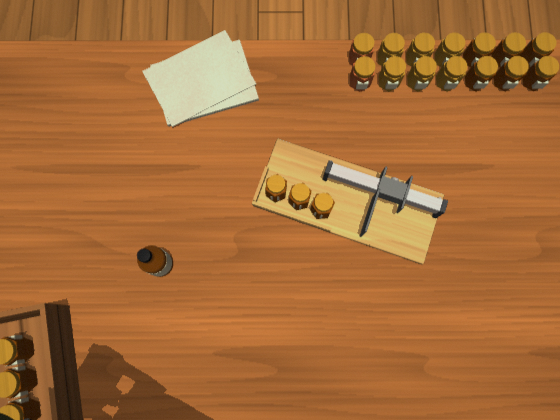

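View pics/side0.png

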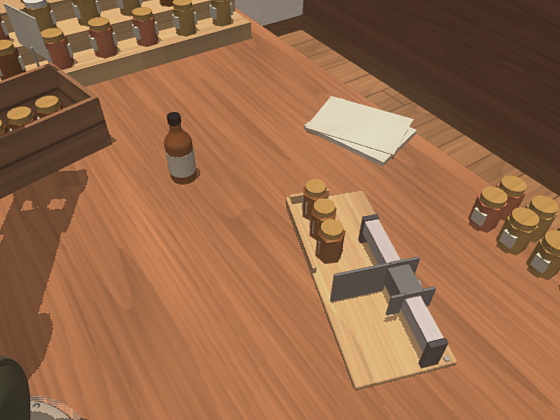

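The top view shows the rack at about (253–445, 139–263), jars at (276,185), (300,194) and (322,206), the stop saddle at about (393,188), the fence running to (363,235), and the bottle at (152,260). The side view shows the stop at about (405,280) and jars at (315–330, 190–240). Next I'll zoom in to get precise pixels.

```bash
python3 - <<'E'
import cv2
a=cv2.imread("pics/top0.png")[130:275,250:450]; cv2.imwrite("pics/top0z.png",cv2.resize(a,None,fx=4,fy=4,interpolation=cv2.INTER_CUBIC))
a=cv2.imread("pics/side0.png")[180:390,280:460]; cv2.imwrite("pics/side0z.png",cv2.resize(a,None,fx=2.8,fy=2.8,interpolation=cv2.INTER_CUBIC))
E
```

```text
(no output)
```

View pics/top0z.png

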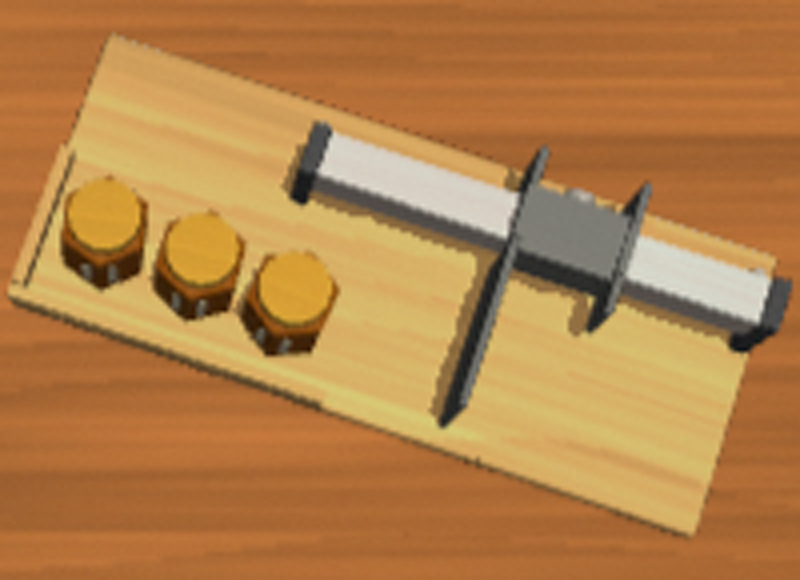

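View pics/side0z.png

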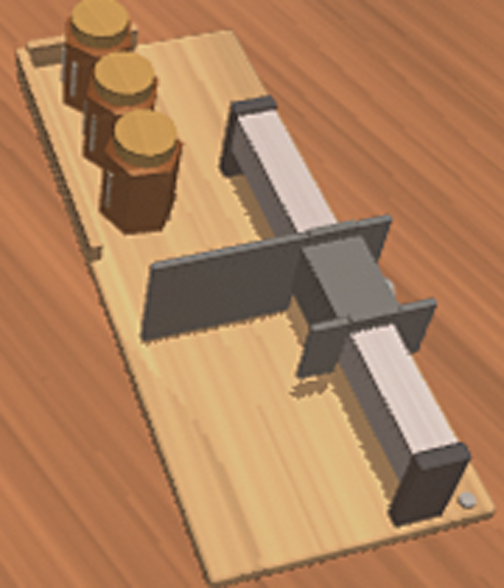

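The zooms show the board corners, lids, flange corners and saddle clearly. The button is a small light bump at zoom (580,195) in the top view. I'll fit the planar pose to these pixels.

```bash
cat > fit.py <<'E'
import numpy as np
from scipy.optimize import least_squares
T=[(45,265,12,112,33),(45,-115,12,776,260),(-115,-115,12,693,533),(-72,227,70,106,215),(-72,175,70,205,248),(-72,123,70,297,288),
(-105,27.5,86,445,413),(35.5,27.5,86,545,148),(35.5,-27.5,82,647,184),(12,30,70,522,193)]
S=[(45,265,12,232,31),(-115,-115,12,212,580),(45,-115,12,494,512),(-115,265,12,18,48),(-72,227,70,101,18),(-72,175,70,126,74),(-72,123,70,146,132),
(-105,27.5,86,152,264),(35.5,27.5,86,389,219),(35.5,-27.5,82,435,301)]
def res(p,cams):
    c,s=np.cos(p[2]),np.sin(p[2]); o=[]
    for n,L,f,off in cams:
        C=np.load(n+"0.npz")
        for x,y,z,u,v in L:
            X=C["R"]@[p[0]+c*x-s*y,p[1]+s*x+c*y,z]+C["t"]; q=C["K"]@X/X[2]
            o+=[q[0]-((u+.5)/f-.5+off[0]),q[1]-((v+.5)/f-.5+off[1])]
    return np.array(o)
t=("top",T,4,(250,130)); s=("side",S,2.8,(280,180))
for cams in([t],[s],[t,s]):
    r=least_squares(res,[450,-150,-.3],args=(cams,),loss="soft_l1"); print(r.x.round(4)); print(res(r.x,cams).reshape(-1,2).round(1).tolist())
p=r.x;c,sn=np.cos(p[2]),np.sin(p[2])
for n,x,y in(("button",28,0),("mid_out",5.25,0),("ydir",0,1)): print(n,p[0]*(n!="ydir")+c*x-sn*y,p[1]*(n!="ydir")+sn*x+c*y)
E
python3 fit.py
```

```text
[596.7567 -76.7375  -6.6349]
[[-0.4, -1.5], [0.9, -0.3], [-0.1, 1.8], [-1.1, 0.6], [-1.8, 0.9], [-0.5, -0.6], [3.7, -2.1], [0.4, -0.4], [0.6, 0.2], [-0.0, 0.7]]
[ 5.944907e+02 -7.681350e+01 -3.552000e-01]
[[1.7, -2.0], [-2.5, -0.2], [0.6, -0.6], [0.4, 4.6], [-0.5, 3.0], [-0.9, 2.9], [1.3, 3.8], [-1.1, -0.6], [0.8, -1.2], [-0.1, -0.4]]
[ 5.956902e+02 -7.660400e+01 -3.526000e-01]
[[-0.4, -1.1], [0.9, 0.2], [-0.2, 2.3], [-1.2, 1.0], [-1.8, 1.3], [-0.6, -0.1], [3.6, -1.5], [0.4, 0.1], [0.6, 0.7], [-0.1, 1.2], [1.7, -2.3], [-1.6, -0.6], [1.1, -1.3], [0.5, 4.4], [-0.3, 2.8], [-0.6, 2.6], [1.6, 3.5], [-0.6, -0.9], [1.2, -1.7], [0.4, -1.0]]
button 621.967230346016 -86.27440940872864
mid_out 600.6171402570294 -78.41717368665964
ydir 0.3453729987722638 0.9384654984169923
```

The pose fit is consistent: rack origin about (595.7, -76.6), yaw -20.2°. Now move above the stop with the tool's y axis square to the rail.

```bash
python3 -m handwheel '[[[-1,0.436,-0.577,0.1,-0.578],[-1,0.436,-0.577,0.1,-0.578],[-1,0.436,-0.577,0.1,-0.578],[-1,0.436,-0.577,0.1,-0.578],[-1,0.436,-0.577,0.1,-0.578],[-1,0.436,-0.577,0.1,-0.578],[-1,0.436,-0.577,0,-0.578],[-1,0.436,-0.577,0,-0.578],[-1,0.436,-0.577,0,-0.578],[-1,0.436,-0.577,0,-0.578]]]' 20
python3 -m handwheel '[[[-1,0.436,-0.577,0,-0.578],[-1,0.436,-0.577,0,-0.578],[-1,0.436,-0.577,0,-0.578],[-1,0.436,-0.577,0,-0.578],[-1,0.436,-0.577,0,-0.578],[-1,0.436,-0.577,0,-0.578],[-1,0.436,-0.577,0,-0.578],[-1,0.436,-0.577,-0.1,-0.578],[-1,0.436,-0.577,-0.1,-0.578],[-1,0.436,-0.577,-0.1,-0.578]]]'
python3 -m handwheel '[[[-1,0,0,0,0],[-1,0,0,0,0],[-1,0,0,0,0]]]'
cat > st.py <<'E'
from rig import ctrl
import numpy as np
# state in rack coordinates: x across, y along, force likewise
s=ctrl.sense();a=-.3526;R=np.array([[np.cos(a),np.sin(a)],[-np.sin(a),np.cos(a)]])
q=s["ee_rot"];print("t",round(s["time_s"],2),"rack xy",(R@(s["eef_pos"][:2]-[595.7,-76.6])).round(2),"z",s["eef_pos"][2].round(2),"yaw",np.degrees(2*np.arctan2(q[2],q[1])-np.pi/2-a).round(2),"F",(R@s["force"][:2]).round(2),s["force"][2].round(2),"open mm",round(s["grip_width"]*85,1),"grip",round(float(s["grip_force"]),1))
E
python3 st.py
```

```text
time_s: 1.1
eef_pos: [379.1, 210.0, 222.7]
ee_rot: [-0.0, 0.532, 0.847, -0.0]
force: [0.4, 0.6, -1.4]
grip_width: 1.001
grip_force: 0.0
time_s: 2.1
eef_pos: [597.1, -78.4, 207.2]
ee_rot: [-0.0, 0.822, 0.57, -0.0]
force: [1.0, 0.8, 0.3]
grip_width: 1.0
grip_force: 0.0
time_s: 2.4
eef_pos: [596.2, -76.3, 208.0]
ee_rot: [-0.0, 0.82, 0.572, 0.0]
force: [0.1, -0.8, 0.5]
grip_width: 0.999
grip_force: 0.0
t 2.4 rack xy [0.4  0.42] z 207.96 yaw -0.01 F [ 0.41 -0.69] 0.55 open mm 84.9 grip 0.0
```

```bash
python3 -m handwheel '[[[-1,0,0,-0.4,0],[-1,0,0,-0.4,0],[-1,0,0,-0.4,0],[-1,0,0,-0.4,0],[-1,0,0,-0.4,0],[-1,0,0,0,0]]]'
python3 st.py; python3 - <<'E'
from rig import optics
import cv2,numpy as np
a=optics.capture("top")["img"][110:290,270:470];b=optics.capture("side")["img"][180:390,280:460]
cv2.imwrite("pics/p1.png",np.hstack([cv2.resize(a,(400,360)),cv2.resize(b,(309,360))]))
E
```

```text
time_s: 3.0
eef_pos: [595.0, -75.8, 105.9]
ee_rot: [-0.002, 0.82, 0.572, -0.001]
force: [0.1, 0.3, -0.6]
grip_width: 0.999
grip_force: 0.0
t 3.0 rack xy [-0.92  0.52] z 105.93 yaw 0.0 F [0.01 0.35] -0.61 open mm 84.9 grip 0.0
```

View pics/p1.png

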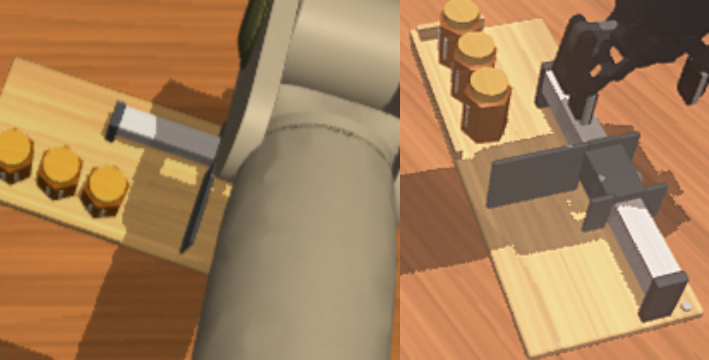

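The side view shows the two fingertips at about (587,115) and (690,95), above and either side of the saddle at (615,165). The top view is blocked by the arm. Descend.

```bash
python3 -m handwheel '[[[-1,0.02,0,-0.24,0],[-1,0,0,-0.24,0],[-1,0,0,-0.24,0],[-1,0,0,-0.24,0],[-1,0,0,-0.24,0],[-1,0,0,-0.24,0],[-1,0,0,0,0],[-1,0,0,0,0]]]' | tail -3
python3 st.py; python3 - <<'E'
from rig import optics
import cv2,numpy as np
a=optics.capture("side")["img"][200:350,320:480]
cv2.imwrite("pics/p2.png",cv2.resize(a,(640,600),interpolation=cv2.INTER_CUBIC))
E
```

```text
force: [-0.5, -0.3, 0.4]
grip_width: 0.999
grip_force: 0.0
t 3.9 rack xy [2.04 0.11] z 35.76 yaw -0.09 F [-0.37 -0.43] 0.41 open mm 84.9 grip 0.0
```

View pics/p2.png

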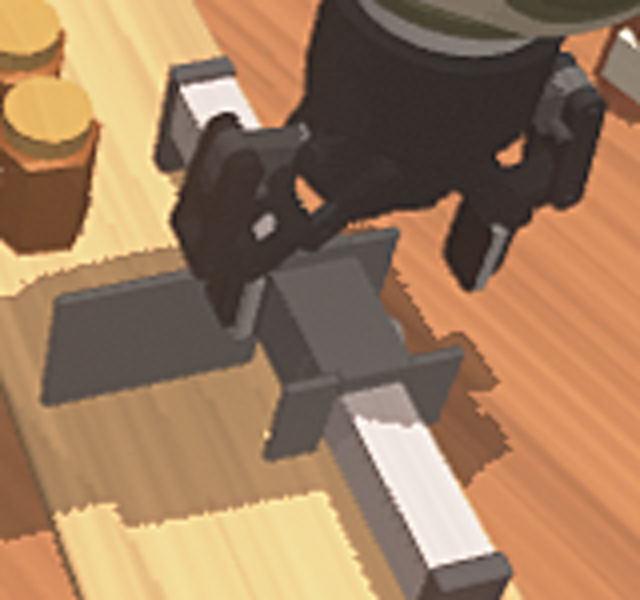

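The side view shows the left fingertip near zoom (240,335) in front of the fence, and the right fingertip near (475,285). I'll check these against the expected projections.

```bash
python3 - <<'E'
import numpy as np
C=np.load("side0.npz");c,s=np.cos(-.3526),np.sin(-.3526)
for x in(-47,-41,0,45,51):
  for y in(0,11,-11):
    for z in ((36,49) if x else (77,)):
      X=C["R"]@[595.7+c*x-s*y,-76.6+s*x+c*y,z]+C["t"];q=C["K"]@X/X[2];print(x,y,z,((q[:2]-[320,200])*4).round())
E
```

```text
-47 0 36 [206. 398.]
-47 0 49 [211. 379.]
-47 11 36 [196. 375.]
-47 11 49 [201. 356.]
-47 -11 36 [217. 422.]
-47 -11 49 [222. 403.]
-41 0 36 [221. 395.]
-41 0 49 [226. 376.]
-41 11 36 [211. 372.]
-41 11 49 [215. 353.]
-41 -11 36 [232. 419.]
-41 -11 49 [237. 400.]
0 0 77 [339. 312.]
0 11 77 [327. 289.]
0 -11 77 [351. 335.]
45 0 36 [424. 353.]
45 0 49 [431. 334.]
45 11 36 [412. 331.]
45 11 49 [419. 311.]
45 -11 36 [436. 375.]
45 -11 49 [444. 356.]
51 0 36 [438. 350.]
51 0 49 [446. 331.]
51 11 36 [425. 328.]
51 11 49 [433. 309.]
51 -11 36 [450. 373.]
51 -11 49 [458. 353.]
```

```bash
python3 st.py; python3 - <<'E'
from rig import optics
import cv2,numpy as np
c=optics.capture("side"); n=np.load("side0.npz"); im=c["img"]
print(np.abs(c["R"]-n["R"]).max(),np.abs(c["t"]-n["t"]).max())
a=im[200:350,320:480]
print(cv2.absdiff(cv2.resize(a,(640,600),interpolation=cv2.INTER_CUBIC),cv2.imread("pics/p2.png")).max())
cv2.imwrite("pics/p3.png",np.hstack([im[170:370,320:500]]*1).repeat(3,0).repeat(3,1))
E
python3 st.py
```

```text
t 3.95 rack xy [2.29 0.13] z 36.19 yaw -0.08 F [-0.17  0.41] -0.34 open mm 85.1 grip 0.0
0.0 0.0
98
t 4.0 rack xy [2.36 0.14] z 36.4 yaw -0.08 F [ 0.25 -0.2 ] 0.37 open mm 85.2 grip 0.0
```

View pics/p3.png

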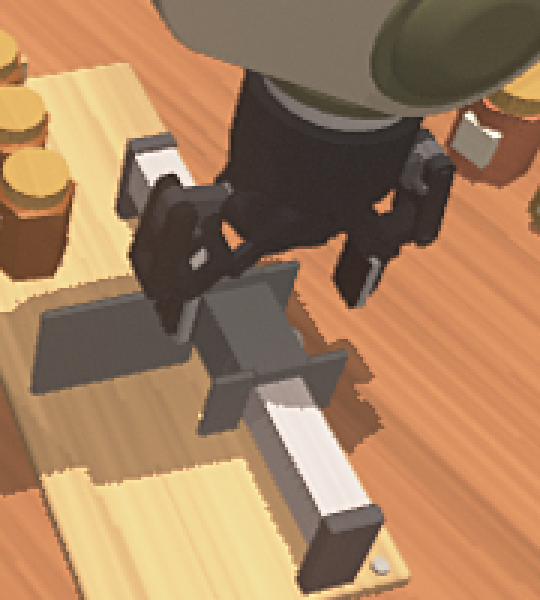

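The side view shows the left outer tip corner at pixel (378,283) and the right inner tip corner at (438,272). Both are about 17 px above the prediction, so I'll quantify that before closing.

```bash
python3 - <<'E'
import numpy as np
from scipy.optimize import least_squares
C=np.load("side0.npz");a=-.3526;c,s=np.cos(a),np.sin(a)
def pr(x,y,z):
    X=C["R"]@[595.7+c*x-s*y,-76.6+s*x+c*y,z]+C["t"];return (C["K"]@X/X[2])[:2]
for nm,x0,z0,L,Rr in(("p1",-.9,119,(389,247),(449,238)),("p3",2.3,49,(378,283),(438,272))):
    for y in(-11,0,11):
        f=lambda p:np.r_[pr(x0-56.5+p[0],y,z0+p[1])-L,pr(x0+42.5+p[0],y,z0+p[1])-Rr]
        r=least_squares(f,[0,0]);print(nm,y,r.x.round(1),r.fun.round(1), pr(x0,0,z0).round())
print("cam",-C["R"].T@C["t"])
E
```

```text
p1 -11 [ 4.5 53. ] [-3.5  2.2  3.9 -1.6] [410. 261.]
p1 0 [13.1 38.4] [-2.6  1.9  2.9 -1.5] [410. 261.]
p1 11 [21.6 23.8] [-1.7  1.7  1.9 -1.4] [410. 261.]
p3 -11 [ 2.  44.6] [-1.1  0.9  1.2 -0.7] [403. 289.]
p3 0 [10.6 27.6] [-0.2  0.7  0.3 -0.6] [403. 289.]
p3 11 [19.2 10.7] [ 0.6  0.4 -0.6 -0.5] [403. 289.]
cam [ 191.82590266 -328.10454869  662.46455148]
```

```bash
python3 -m handwheel '[[[-0.5,-0.02,0.01,0,0],[-0.4,0,0,0,0],[-0.3,0,0,0,0],[-0.2,0,0,0,0],[-0.15,0,0,0,0],[-0.15,0,0,0,0]]]' 20 >/dev/null
python3 st.py
python3 -m handwheel '[[[-0.1,0,0,0,0],[-0.05,0,0,0,0],[0,0,0,0,0],[0,0,0,0,0]]]' 20 >/dev/null
python3 st.py; python3 - <<'E'
from rig import optics
import cv2,numpy as np
a=optics.capture("side")["img"][200:350,320:480]
cv2.imwrite("pics/p4.png",cv2.resize(a,(640,600),interpolation=cv2.INTER_CUBIC))
E
```

```text
t 4.6 rack xy [0.83 0.26] z 35.79 yaw -0.09 F [ 0.77 -0.07] 0.16 open mm 49.1 grip 0.0
t 5.0 rack xy [0.81 0.27] z 35.77 yaw -0.08 F [ 0.44 -0.55] 0.45 open mm 42.6 grip 0.0
```

View pics/p4.png

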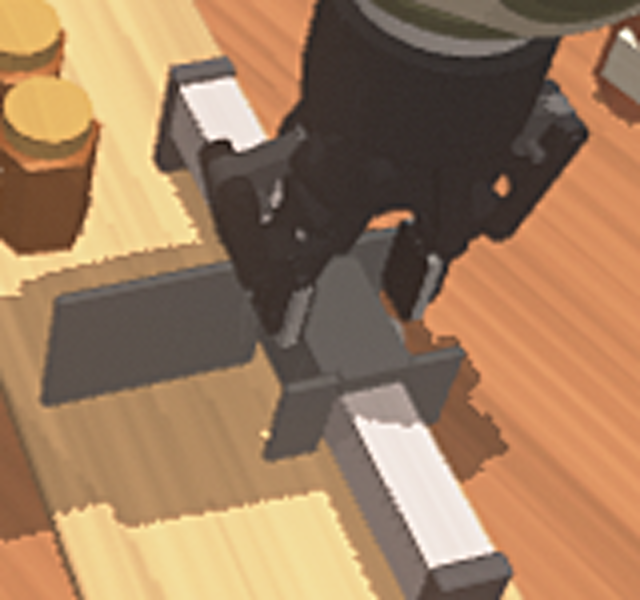

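Opening 42.6 mm with zero grip force, and p4 shows the tips (left ≈(295,343), right ≈(415,318)) at about the saddle-top level. So the pads are still above the button. I'll open a bit and go down in steps, watching the force.

```bash
python3 -m handwheel '[[[-0.5,0,0,0,0],[-0.5,0,0,0,0],[-0.5,0,0,-0.06,0],[-0.5,0,0,-0.06,0],[-0.5,0,0,-0.06,0],[-0.5,0,0,-0.06,0],[-0.5,0,0,0,0]]]' 20 >/dev/null
python3 st.py
python3 -m handwheel '[[[-0.3,0,0,0,0],[-0.1,0,0,0,0],[-0.05,0,0,0,0],[-0.03,0,0,0,0],[-0.03,0,0,0,0]]]' 20 >/dev/null
python3 st.py; python3 - <<'E'
from rig import optics
import cv2,numpy as np
a=optics.capture("side")["img"][200:350,320:480]
cv2.imwrite("pics/p5.png",cv2.resize(a,(640,600),interpolation=cv2.INTER_CUBIC))
E
```

```text
t 5.75 rack xy [0.53 0.25] z 23.22 yaw -0.09 F [-0.43 -0.34] 0.51 open mm 63.9 grip 0.0
t 6.25 rack xy [0.88 0.25] z 23.87 yaw -0.08 F [0.68 0.18] -0.57 open mm 43.5 grip 0.0
```

View pics/p5.png

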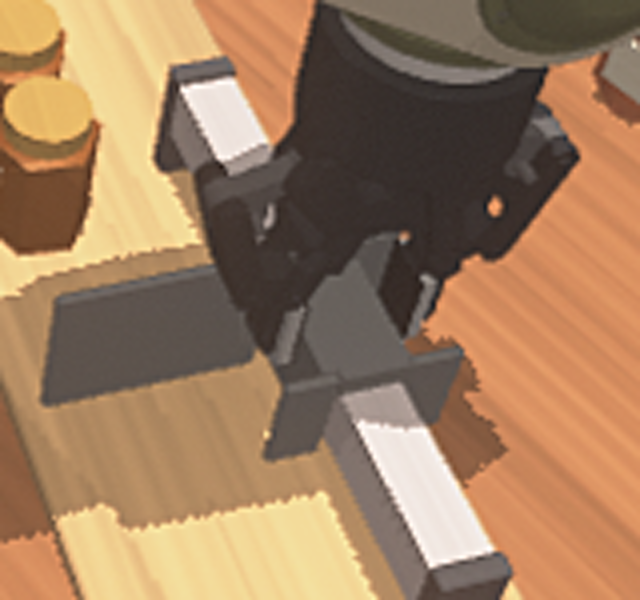

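p5 shows the left tip at about (285,362), beside the saddle cheek. The right finger is now partly hidden behind the saddle's top edge, with its tip just above button level. Go lower.

```bash
python3 -m handwheel '[[[-0.3,0,0,0,0],[-0.3,0,0,-0.04,0],[-0.3,0,0,-0.04,0],[-0.3,0,0,-0.04,0],[-0.3,0,0,-0.04,0],[-0.3,0,0,-0.04,0],[-0.3,0,0,0,0]]]' 20 >/dev/null
python3 st.py
python3 -m handwheel '[[[-0.2,0,0,0,0],[-0.1,0,0,0,0],[-0.05,0,0,0,0],[-0.03,0,0,0,0],[-0.03,0,0,0,0]]]' 20 >/dev/null
python3 st.py
```

```text
t 7.0 rack xy [0.93 0.23] z 13.57 yaw -0.09 F [1.89 1.52] -1.79 open mm 55.6 grip 1.0
t 7.5 rack xy [2.23 0.21] z 14.71 yaw -0.09 F [6.49 0.09] 2.18 open mm 43.9 grip 3.0
```

Contact with the button found (about 6.5 N in rack x). Go about 9 mm deeper for full pad coverage, then squeeze.

```bash
python3 -m handwheel '[[[-0.5,0,0,0,0],[-0.5,0,0,0,0],[-0.5,0,0,-0.04,0],[-0.5,0,0,-0.04,0],[-0.5,0,0,-0.04,0],[-0.5,0,0,-0.04,0],[-0.5,0,0,0,0],[-0.5,0,0,0,0]]]' 20 >/dev/null
python3 st.py
python3 -m handwheel '[[[-0.2,0,0,0,0],[-0.1,0,0,0,0],[-0.03,0,0,0,0],[0.03,0,0,0,0],[0.08,0,0,0,0],[0.12,0,0,0,0],[0.16,0,0,0,0],[0.2,0,0,0,0],[0.2,0,0,0,0]]]' 20 >/dev/null
python3 st.py
```

```text
t 8.3 rack xy [0.8  0.23] z 5.75 yaw -0.08 F [ 0.84 -0.47] 1.02 open mm 63.9 grip 0.0
t 9.2 rack xy [1.4  0.19] z 7.47 yaw -0.05 F [-4.29 -1.08] 11.94 open mm 35.7 grip 18.8
```

Button fully in (opening 35.7 mm). Ease the downward load a little and slide about 12 mm along the rail.

```bash
python3 -m handwheel '[[[0.25,0,0,0.03,0],[0.25,0,0,0,0],[0.25,0.007,0.019,0,0],[0.25,0.007,0.019,0,0],[0.25,0.007,0.019,0,0],[0.25,0.007,0.019,0,0]]]' 20 >/dev/null
python3 st.py
python3 -m handwheel '[[[0.25,0.014,0.038,0,0],[0.25,0.014,0.038,0,0],[0.25,0.014,0.038,0,0],[0.25,0.014,0.038,0,0],[0.25,0,0,0,0]]]' 20 >/dev/null
python3 st.py
```

```text
t 9.8 rack xy [1.14 4.33] z 7.69 yaw -0.08 F [-0.09 -1.69] 5.05 open mm 35.3 grip 23.3
t 10.3 rack xy [ 1.05 12.78] z 7.68 yaw -0.07 F [-1.13 -0.55] 4.71 open mm 35.0 grip 23.5
```

```bash
python3 -m handwheel '[[[0.25,0.014,0.038,0,0],[0.25,0.014,0.038,0,0],[0.25,0.014,0.038,0,0],[0.25,0.014,0.038,0,0],[0.25,0.014,0.038,0,0],[0.25,0.014,0.038,0,0],[0.25,0.014,0.038,0,0],[0.25,0.014,0.038,0,0],[0.25,0,0,0,0]]]' 20 >/dev/null
python3 st.py
```

```text
t 11.2 rack xy [ 0.86 29.  ] z 7.68 yaw -0.06 F [-1.25 -0.84] 6.22 open mm 35.7 grip 24.1
```

Stop carried about 29 mm. Release the button, with fingers straddling at about 58 mm, and move forward towards the front flange.

```bash
python3 -m handwheel '[[[-0.1,0,0,0,0],[-0.36,-0.017,0.006,0,0],[-0.36,0,0,0,0],[-0.36,0.014,0.038,0,0],[-0.36,0.014,0.038,0,0],[-0.36,0.014,0.038,0,0],[-0.36,0.014,0.038,0,0],[-0.36,0.014,0.038,0,0],[-0.36,0,0,0,0]]]' 20 >/dev/null
python3 st.py; python3 -m handwheel '[[[-0.36,0.007,0.019,0,0],[-0.36,0.007,0.019,0,0],[-0.36,0.007,0.019,0,0],[-0.36,0.007,0.019,0,0],[-0.36,0,0,0,0]]]' 20 >/dev/null
python3 st.py
```

```text
t 12.1 rack xy [-0.1  38.99] z 7.27 yaw -0.07 F [ 0.78 -0.51] 0.12 open mm 58.0 grip 0.0
t 12.6 rack xy [-2.000e-02  4.223e+01] z 7.31 yaw -0.07 F [ 0.51 -4.31] 0.8 open mm 57.6 grip 2.4
```

```bash
python3 -m handwheel '[[[-0.36,0.007,0.019,0,0],[-0.36,0.007,0.019,0,0],[-0.36,0.007,0.019,0,0],[-0.36,0.007,0.019,0,0],[-0.36,0.007,0.019,0,0],[-0.36,0,0,0,0]]]' 20 >/dev/null
python3 st.py
```

```text
t 13.2 rack xy [-0.12 47.51] z 7.28 yaw -0.08 F [-1.51 -4.5 ] 0.69 open mm 57.9 grip 2.0
```

```bash
python3 -m handwheel '[[[-0.36,0.007,0.019,0,0],[-0.36,0.007,0.019,0,0],[-0.36,0.007,0.019,0,0],[-0.36,0,0,0,0]]]' 20 >/dev/null
python3 st.py
```

```text
t 13.6 rack xy [-0.15 50.69] z 7.29 yaw -0.08 F [-1.54 -3.95] -0.14 open mm 57.5 grip 2.2
```

```bash
python3 -m handwheel '[[[-0.36,0.007,0.019,0,0],[-0.36,0.007,0.019,0,0],[-0.36,0,0,0,0]]]' 20 >/dev/null
python3 st.py
```

```text
t 13.9 rack xy [-0.18 52.75] z 7.26 yaw -0.08 F [-1.71 -4.29] 0.49 open mm 57.8 grip 2.2
```

```bash
python3 -m handwheel '[[[-0.36,0.007,0.019,0,0],[-0.36,0.007,0.019,0,0],[-0.36,0,0,0,0]]]' 20 >/dev/null
python3 st.py
```

```text
t 14.2 rack xy [-0.21 54.83] z 7.26 yaw -0.08 F [-1.94 -3.26] 0.87 open mm 57.5 grip 2.2
```

```bash
python3 -m handwheel '[[[-0.36,0.007,0.019,0,0],[-0.36,0.007,0.019,0,0],[-0.36,0,0,0,0]]]' 20 >/dev/null
python3 st.py
```

```text
t 14.5 rack xy [-0.19 56.88] z 7.28 yaw -0.08 F [-1.04 -5.33] 1.64 open mm 57.9 grip 2.2
```

```bash
python3 -m handwheel '[[[-0.36,0.007,0.019,0,0],[-0.36,0,0,0,0]]]' 20 >/dev/null
python3 st.py
```

```text
t 14.7 rack xy [-0.21 57.86] z 7.28 yaw -0.08 F [-2.09 -5.31] 1.59 open mm 57.8 grip 2.3
```

```bash
python3 -m handwheel '[[[-0.36,0.007,0.019,0,0],[-0.36,0,0,0,0]]]' 20 >/dev/null
python3 st.py
```

```text
t 14.9 rack xy [-0.22 58.91] z 7.27 yaw -0.08 F [-2.19 -4.77] 1.35 open mm 58.1 grip 2.2
```

```bash
python3 -m handwheel '[[[-0.36,0.007,0.019,0,0],[-0.36,0.007,0.019,0,0],[-0.36,0,0,0,0]]]' 20 >/dev/null
python3 st.py
```

```text
t 15.2 rack xy [-0.25 61.07] z 7.26 yaw -0.08 F [-2.09 -3.36] 1.2 open mm 58.0 grip 1.8
```

```bash
python3 -m handwheel '[[[-0.36,0.007,0.019,0,0],[-0.36,0.007,0.019,0,0],[-0.36,0,0,0,0]]]' 20 >/dev/null
python3 st.py
```

```text
t 15.5 rack xy [-3.000e-02  6.354e+01] z 7.26 yaw -0.09 F [-0.92 -0.25] 0.18 open mm 57.6 grip 0.2
```

The force fell to zero as if it clicked in. A small 1 mm probe will confirm.

```bash
python3 -m handwheel '[[[-0.36,0.003,0.009,0,0],[-0.36,0.003,0.009,0,0],[-0.36,0,0,0,0]]]' 20 >/dev/null
python3 st.py
```

```text
t 15.8 rack xy [-0.   64.14] z 7.27 yaw -0.09 F [ 0.58 -0.84] -0.36 open mm 57.6 grip 0.3
```

```bash
python3 -m handwheel '[[[-0.36,0.003,0.009,0,0],[-0.36,0.003,0.009,0,0],[-0.36,0,0,0,0]]]' 20 >/dev/null
python3 st.py
```

```text
t 16.1 rack xy [-4.000e-02  6.498e+01] z 7.28 yaw -0.09 F [-0.17 -2.05] -0.45 open mm 57.6 grip 0.5
```

```bash
python3 -m handwheel '[[[-0.36,0.003,0.009,0,0],[-0.36,0.003,0.009,0,0],[-0.36,0,0,0,0]]]' 20 >/dev/null
python3 st.py
```

```text
t 16.4 rack xy [-3.00e-02  6.56e+01] z 7.27 yaw -0.08 F [ 0.71 -2.11] -1.68 open mm 58.0 grip 1.7
```

```bash
python3 -m handwheel '[[[-0.36,0.003,0.009,0,0],[-0.36,0.003,0.009,0,0],[-0.36,0,0,0,0]]]' 20 >/dev/null
python3 st.py
```

```text
t 16.7 rack xy [-0.1 65.9] z 7.26 yaw -0.07 F [ 0.64 -7.2 ] -0.54 open mm 57.9 grip 3.7
```

Locked: the force rose to 7 N with almost no motion. Back off, open and lift away.

```bash
python3 -m handwheel '[[[-0.36,-0.014,-0.038,0,0],[-0.36,-0.028,-0.075,0,0],[-0.36,-0.028,-0.075,0,0],[-0.5,-0.014,-0.038,0,0],[-0.7,0,0,0,0],[-0.7,0,0,0,0]]]' 20 >/dev/null
python3 st.py
python3 -m handwheel '[[[-0.7,0,0,0.1,0],[-0.7,0,0,0.2,0],[-0.7,0,0,0.3,0],[-0.7,0,0,0.4,0],[-0.7,0,0,0.5,0],[-0.7,0,0,0.5,0],[-0.7,0,0,0.5,0],[-0.7,0,0,0.5,0],[-0.7,0,0,0.4,0],[-0.7,0,0,0,0]]]' 20 >/dev/null
python3 -m handwheel '[[[-0.7,-0.5,0.9,0,0],[-0.7,-0.5,0.8,0,0],[-0.7,-0.5,0.8,0,0],[-0.7,-0.5,0.8,0,0],[-0.7,-0.5,0.8,0,0],[-0.7,-0.5,0.8,0,0],[-0.7,0,0,0,0]]]' >/dev/null
python3 st.py; python3 - <<'E'
from rig import optics
import cv2,numpy as np
b=optics.capture("side")["img"][180:390,280:460]; t=optics.capture("top")["img"][130:275,250:450]
cv2.imwrite("pics/end.png",np.hstack([cv2.resize(t,(440,319),interpolation=cv2.INTER_CUBIC),cv2.resize(b,(273,319),interpolation=cv2.INTER_CUBIC)]))
E
```

```text
t 17.3 rack xy [-0.2 54.8] z 7.32 yaw -0.09 F [ 0.66 -0.36] 0.18 open mm 72.3 grip 0.0
t 19.0 rack xy [-228.66  234.29] z 177.28 yaw 0.22 F [0.37 0.35] -0.37 open mm 72.1 grip 0.0
```

View pics/end.png

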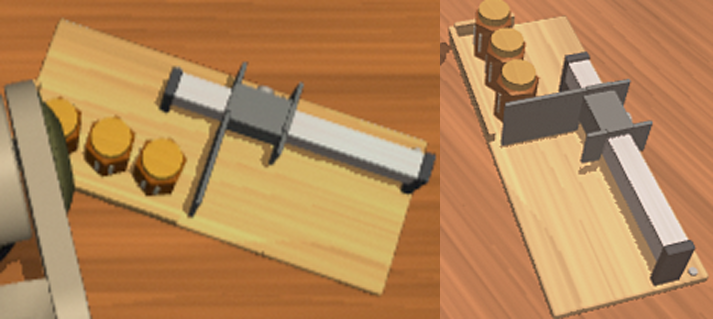

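The final views show the stop moved about 50 mm (saddle at (258,110)) and the button out as a light bump at (266,90). The fence is clear of the undisturbed jars, and the arm is clear of the rack. Handing in.

```bash
python3 -c "
from rig import ctrl; print(ctrl.finish_job())"
```

```text
the job is handed in; nothing more can be done
None
```

I slid the stop about 50 mm into the next hole, where it clicked in and held against a light 7 N push; the last picture shows the button out, the jars in place and the arm clear, and I've handed the job in (no verdict was returned).

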